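# Hold a spring clamp open astride a fresh glue-up

## Task

The dark hardwood runner has just been glued along the top edge of the drawer side, and the third clamp is missing. Squeeze the spring clamp on the rack open by its red grips, lift it off the batten, and bring it gaping over the top edge of the drawer side, midway between the two clamps already there, its jaws level with the runner and well clear of the wood on both faces, so that I can slip a 5 mm packing piece under each jaw. Finish while holding it there, squeezed open and touching nothing but your fingers; do not shift the glue-up or disturb the glue bottle, the tape measure or the packing pieces.

Things in the scene. Friction and masses are not known exactly. Their poses are not given: they have to be found in the camera images.
- spring_clamp: Loose spring clamp, 0.12 kg, steel arms, red grips and jaw pads, the only one on the rack: upright, jaws down, 24 mm wide. Origin: middle of the pivot pin; own y along the pin (at first along the batten), x the way the jaws open, z up to the grips. Jaw-pad centres 60 mm below the pin, grip points 52 mm and grip tops 72 mm above it. Squeezing the grips opens the jaws; slackening shuts them.
- clamp_arm1 (a joint): Rotation of a clamp arm about the pin, rad (the other arm moves alike): 0 gripping the 18 mm batten, -0.15 shut, +0.26 squeezed to the stop, jaws gaping 48 mm. Squeezing takes 9 N a side at 0, 17 N at the stop, and brings grip points 5 mm up from the pin and jaws 4 mm up towards it.
- grip_1 (a point): Outer face of the clamp's -x grip, mid-width, 52 mm above the pin. Over their outsides the grips measure 54 mm here and 64 mm at their tops on the batten (each leans out 0.25 rad upwards), 26 mm and parallel at the stop.
- grip_2 (a point): Outer face of the clamp's +x grip, likewise. Midway between grip_1 and grip_2 is the place to grip, fingers closing along the clamp's own x.
- jaw_1 (a point): Centre of the inner face of the clamp's -x jaw pad (pad 22 mm wide, 18 mm high, so it reaches 9 mm below this point; 8 mm thick).
- jaw_2 (a point): Centre of the inner face of the clamp's +x jaw pad, likewise.
- clamp_rack: Clamp rack, fixed to the bench: a pale batten on edge, 18 mm thick (own x), 260 mm long (own y), top 85 mm above the bench, on two feet 85 mm wide. Origin: centre of its underside. The clamp sits within 60 mm of its middle, jaw-pad centres 15 mm below the batten's top.
- drawer_side: The glue-up, 1.6 kg, loose: a plywood drawer side on edge in two slotted blocks (100 mm wide in x, 39 mm high), 340 mm long (own y), top edge 90 mm high; dark runner (8 mm thick, 30 mm high) flush with the top on its -x face, 20 mm thick in all along own x. Two like clamps, part of it, grip it 130 mm either side of the middle and reach 208 mm above the bench. Origin: centre of underside.
- spot (a point): On the top edge of the drawer side, midway between the two clamps and midway through the 20 mm thickness; axes as drawer_side (x across the thickness, y along the edge, z up). The runner reaches from here 30 mm down.
- glue_bottle: Yellow glue bottle with an orange nozzle, 62 mm across, 212 mm tall, standing; origin at its foot. Leave alone.
- tape_measure: Yellow pocket tape, 36x82x66 mm; origin at its underside. Leave alone.
- packing_1: Small plywood packing piece 30x28x5 mm, flat on the bench in front of the drawer side; origin at its underside. Leave alone.
- packing_2: The second packing piece, the same.
Not all that is in view belongs to the job. Leave any blue look-alike of the spring_clamp alone.

How it is judged (in metres and radians):
On the way:
1. the clamp is squeezed open and lifted clear above the batten (z of each of jaw_1, jaw_2 in the frame of clamp_rack above 0.1 m and value of joint clamp_arm1 above 0.08 rad and contact force between spring_clamp and clamp_rack below 0.3 N and contact force between the fingers and spring_clamp above 5 N), for 0.2 s.
At the end, for the whole second after the job is handed in: Held in the fingers (over 5 N), still, astride the edge: each jaw 6 mm or more clear of its face, jaw centres 5-26 mm below the top edge, within 25 mm of the middle, pin within 0.2 rad of the edge; clamp, arm and fingers not touching the glue-up nor clamp the rack; glue-up within 12 mm of its place (((x of jaw_1 in the frame of spot below -0.016 m and x of jaw_2 in the frame of spot above 0.016 m) or (x of jaw_2 in the frame of spot below -0.016 m and x of jaw_1 in the frame of spot above 0.016 m)) and z of jaw_1 in the frame of spot between -0.026 and -0.005 m and y of jaw_1 in the frame of spot between -0.025 and 0.025 m and z of jaw_2 in the frame of spot between -0.026 and -0.005 m and y of jaw_2 in the frame of spot between -0.025 and 0.025 m and angle between the y axis of spring_clamp and the y axis of spot, either way round below 0.2 rad and contact force between each of spring_clamp, the arm, the fingers and drawer_side below 0.3 N and contact force between spring_clamp and clamp_rack below 0.3 N and contact force between the fingers and spring_clamp above 5 N and linear speed of spring_clamp below 0.03 m/s and distance of spot from where it was at the start of the episode below 0.012 m); the arm keeps its last pose, push and grip.
It fails at once if the glue-up is shifted by more than 15 mm (distance of spot from where it was at the start of the episode above 0.015 m).
It fails at once if the glue bottle is tipped or pushed 30 mm (distance of glue_bottle from where it was at the start of the episode above 0.03 m or angle between glue_bottle's own z axis and vertical above 0.3 rad).
It fails at once if the tape measure is pushed 30 mm (distance of tape_measure from where it was at the start of the episode above 0.03 m).
It fails at once if a packing piece is pushed 30 mm (distance of any of packing_1, packing_2 from where it was at the start of the episode above 0.03 m).
It also fails if it takes over 42 s, if anything falls off the work surface, if the arm or the gripper's body presses on something with over 40 N, if the wrist force passes 120 N, or if a joint passes its speed limit or range.

## Robot

A 6-joint arm with a two-finger parallel gripper is mounted at the origin on the work surface; the furniture and walls round the work are solid. World frame = base frame: x ahead of the robot, y to its left, z up, the work surface at z = 0. Lengths are in mm, angles in rad, forces in N, time in s.
With the tool pointing down it reaches from about 350 to 975 mm from the base axis. Payload 7.1 kg.
Tool frame: the origin (TCP) lies at the very end of the fingers, on their centre line; the grasp point (between the pads) lies 19 mm behind it; z points along the fingers, y is the direction in which the jaws open and shut (so a half turn about z gives the same grasp; the last joint's range is limited). The gripper opens to 88 mm and grips with 3 to 60 N. Pads are 20 mm wide; open, the fingers measure 115 mm over their backs; the gripper's body (75 mm by 178 mm) begins 61 mm behind the grasp point.
Start: joints at [1.224, 0.423, 1.63, -0, 1.089, -0.019], TCP at [201.194, 591.714, 222.675] pointing down, gripper open.
Joint ranges: [-3, 3], [-0.9, 2.11], [0.09, 2.58], [-1.31, 4.45], [0.11, 2.69], [-2.54, 2.54]. Speed limits (rad/s): [2.39, 2.39, 3.01, 3.14, 3.14, 3.14].

## Interface

Orientations are given as a rotation vector (axis times angle).
In Python, from workcell import readout, imaging, close_job gives the robot as it stands.
- The arm moves only by the tool carry_out, never from a script. Its argument "rows" is a list of rows, each a list of 3 entries, a list of its own where there are three numbers: the shift along the tool's x, y, z in m, then the turn, a rotation vector about the tool's x, y, z in rad, then the closure, from 0 (fully open) to 1 (shut). In form: [[[dx, dy, dz], [wx, wy, wz], hand], ...]. A call has 1 to 12 rows; each row shifts and turns the commanded pose from where the row before left it, along the tool's axes as they then stand; what a row does not reach is not made up. A row lasts 1/12 s, in which the tool goes at most 41.7 mm and 7.16 degrees, less where a joint would pass 70% of its speed; a pose out of reach is approached as far as the arm can. A call with a gripper value outside its range is refused whole. The fingers move at their own pace and stop on an object; the grip force is fixed at half the most. Time passes only in rows, so rows that do not move let the fingers close. It gives the time, the measured TCP pose, the force and the opening at its end, in the units of the state.
- readout.get_obs(): the state, without advancing time (a new reading comes with each control period).
- imaging.get_image(name): name is "scene" or "top"; returns the picture (400x640x3 uint8, red, green, blue); there is no depth.
- imaging.camera_params(name): a dict with "fx", "fy", "cx", "cy" (pixels), "k1" (the pictures are not rectified: a ray, as slopes to the right and down, at radius r is drawn at 1 + k1 r^2 times it, then the intrinsics apply), "rvec" (rotation vector, rad) and "tvec" (3), from world to camera coordinates, as OpenCV has them. Camera axes: x right, y down, z forward; pixel columns grow to the right and rows downward; lengths in mm; the calibration is good to about 2 mm. A picture is of the moment at which its call begins. camera_params takes no time and is no camera call.
- close_job(): hands the job in, once; it reports no verdict.
The state is a dict: "t": time; "qpos": joint angles; "qvel": joint speeds; "joint_torque": joint torques, N m; "ee_pos": TCP position; "orientation": TCP orientation; "ft_force": force on the tool from outside, world axes, zero at the start; "moment": the same for the moment, N m; "width": finger opening in mm.
Only numpy, scipy, OpenCV 4.12 (cv2) and the standard library are available. Lean on these libraries where they do the work, as an engineer would, in place of code of your own. Each camera call takes 0.05 s, during which the arm holds its last target.

## Working session

There is one attempt and no reset: what is moved stays moved. The work goes in short steps, Python scripts to look and compute and a tool call to move; the robot and the scene stay as the last step left them, time stands still between calls to the robot, and variables do not carry over. Pictures are saved under pics/ and viewed, and the job is handed in when it is done.

Besides the shell and the picture viewer there is one more tool, called after "Call:" as name(argument=value, ...) on one line, values as JSON. carry_out: Moves the arm, as the interface text tells. Its arguments: {"type":"object","properties":{"rows":{"type":"array","items":{"type":"array"}}},"required":["rows"]}

```bash
mkdir -p pics; ls
python3 - <<'E'
from workcell import readout, imaging
import cv2
o=readout.get_obs(); print(o)
for n in("scene","top"):
    im=imaging.get_image(n); cv2.imwrite(f"pics/{n}0.png",im[:,:,::-1]); print(imaging.camera_params(n))
E
```

```text
pics
{'t': 0.0, 'qpos': array([ 1.22399566e+00,  4.23802773e-01,  1.63067040e+00, -1.94034778e-05,
        1.08861872e+00, -1.89807218e-02]), 'qvel': array([ 2.52140213e-04,  1.39363533e-03, -1.41465241e-03, -8.37682399e-05,
       -2.24037346e-03, -6.83911266e-04]), 'joint_torque': array([-1.25964747e-03, -5.44629014e+01, -2.73658669e+01,  6.43077702e-02,
        2.26819416e-02, -5.83485917e-05]), 'ee_pos': array([201.01962905, 591.20946375, 221.93317358]), 'orientation': array([-5.12579855e-01, -3.09923441e+00,  2.32044253e-03]), 'ft_force': array([-0.40720534, -0.81961472,  0.11560656]), 'moment': array([-0.0135475 , -0.04825596, -0.00518677]), 'width': 88.04329554103347}
{'fx': 407.4477018090111, 'fy': 407.4477018090111, 'cx': 322.03959047990844, 'cy': 200.9623102546318, 'k1': -0.08917952834561811, 'rvec': array([ 2.22379666, -0.58275962,  0.29629025]), 'tvec': array([-502.68360705,  269.95908954,  934.93689407])}
{'fx': 417.3113913262683, 'fy': 417.3113913262683, 'cx': 320.9224824538984, 'cy': 194.40166163885974, 'k1': 0.03392514686090902, 'rvec': array([ 2.13050356, -2.09750528,  0.20108951]), 'tvec': array([ -29.49243691,  584.62581256, 1081.21549514])}
```

View pics/scene0.png

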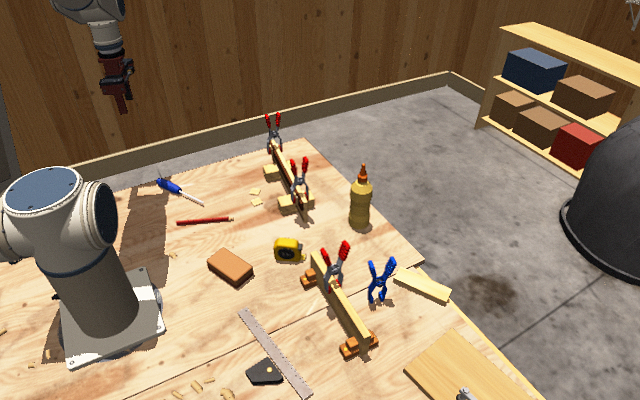

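View pics/top0.png

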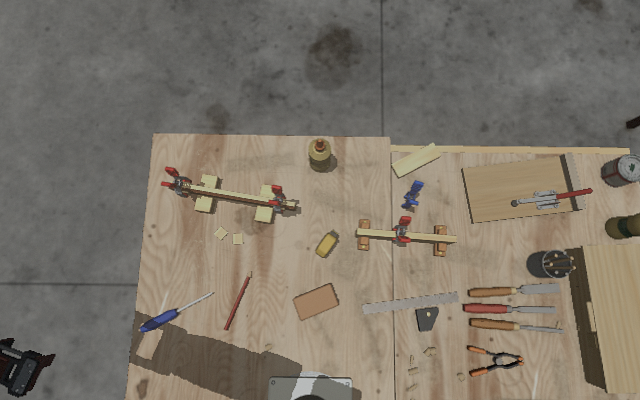

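Candidates for the clamp are:
- Red-gripped clamp on the pale batten: scene (337,262), top (403,230). This matches the description.
- Blue look-alike: scene (380,280), top (412,195).
- Two glue-up clamps: scene (274,130) and (299,178), top (175,183) and (278,198).

I choose the one on the batten and will check it in a close crop.

Run:
```python
import cv2,numpy as np
s=cv2.imread("pics/scene0.png");t=cv2.imread("pics/top0.png")
a=cv2.resize(s[230:360,290:410],None,fx=4.5,fy=4.5,interpolation=cv2.INTER_CUBIC)
cv2.imwrite("pics/c1.png",a)
cv2.imwrite("pics/c2.png",cv2.resize(t[205:265,350:465],None,fx=6.5,fy=6.5,interpolation=cv2.INTER_CUBIC))
cv2.imwrite("pics/c3.png",cv2.resize(t[155:255,155:310],None,fx=5,fy=5,interpolation=cv2.INTER_CUBIC))
cv2.imwrite("pics/c4.png",cv2.resize(s[105:225,235:335],None,fx=5,fy=5,interpolation=cv2.INTER_CUBIC)[:600])
```

```text
(no output)
```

View pics/c1.png

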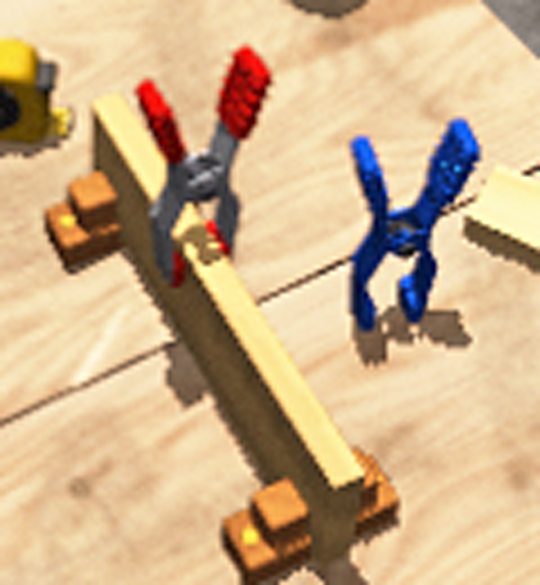

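View pics/c2.png

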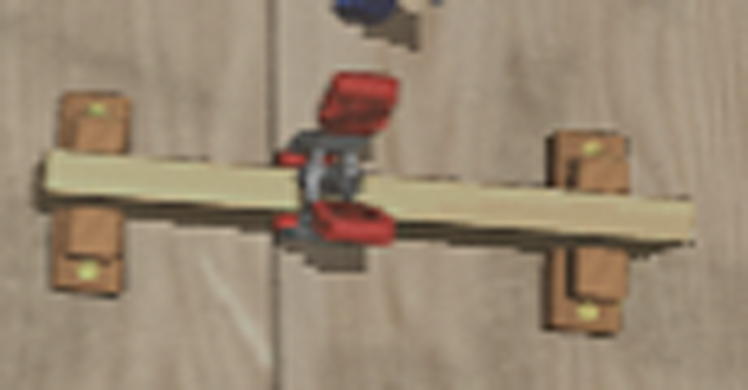

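View pics/c3.png

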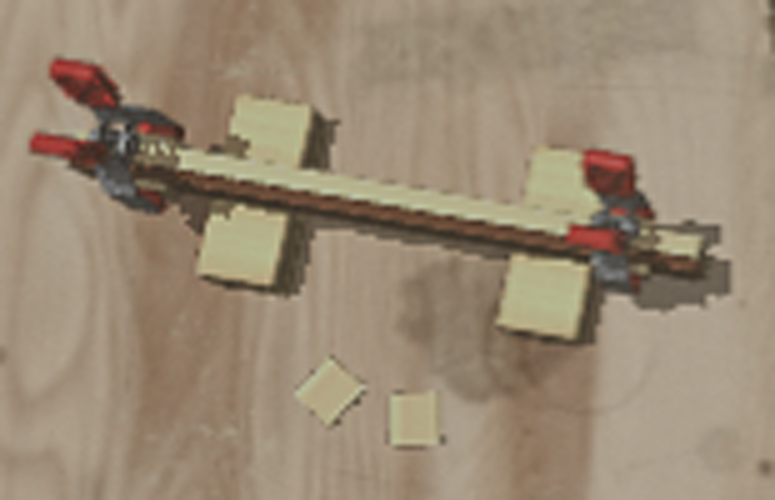

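View pics/c4.png

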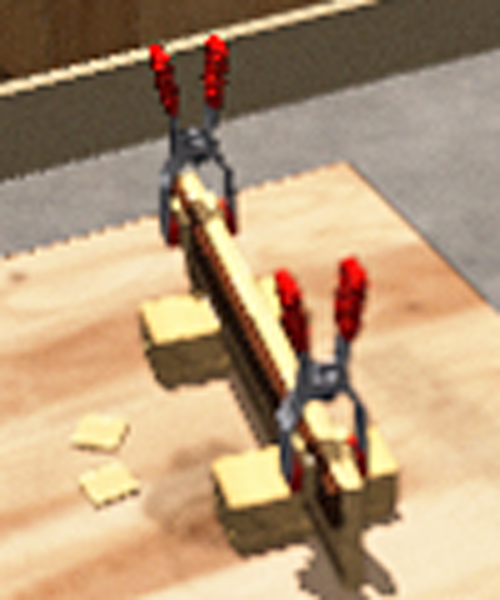

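The crop shows a red-gripped clamp with grey arms sitting astride the pale batten. The blue one stands separately beside it, so the choice holds. Next I'll measure the clamp, rack and glue-up.

```bash
cat > h.py <<'E'
import numpy as np,cv2
from workcell import readout, imaging
class Cam:
    def __init__(s,n):
        p=imaging.camera_params(n); s.K=np.array([[p['fx'],0,p['cx']],[0,p['fy'],p['cy']],[0,0,1.]]); s.d=np.array([p['k1'],0,0,0,0.])
        s.r=p['rvec'];s.t=p['tvec'];s.R=cv2.Rodrigues(s.r)[0];s.c=-s.R.T@s.t
    def rays(s,px):
        u=cv2.undistortPoints(np.array(px,float).reshape(-1,1,2),s.K,s.d).reshape(-1,2)
        d=np.c_[u,np.ones(len(u))]@s.R; return d/np.linalg.norm(d,axis=1)[:,None]
    def plane(s,px,z):
        d=s.rays(px); return s.c+d*((z-s.c[2])/d[:,2])[:,None]
    def proj(s,P): return cv2.projectPoints(np.array(P,float).reshape(-1,1,3),s.r,s.t,s.K,s.d)[0].reshape(-1,2)
S=Cam("scene");T=Cam("top")
def tri(ps,pt):
    a=S.rays([ps])[0];b=T.rays([pt])[0]
    A=np.c_[a,-b];x=np.linalg.lstsq(A,T.c-S.c,rcond=None)[0]
    p=S.c+x[0]*a;q=T.c+x[1]*b; return (p+q)/2,np.linalg.norm(p-q)
E
python3 - <<'E'
from h import *
s=cv2.imread("pics/scene0.png");t=cv2.imread("pics/top0.png")
for n,im,roi in(("scene",s,(240,100,400,310)),("top",t,(150,150,450,270))):
    x0,y0,x1,y1=roi
    h=cv2.cvtColor(im,cv2.COLOR_BGR2HSV)[y0:y1,x0:x1]
    m=(((h[...,0]<6)|(h[...,0]>172))&(h[...,1]>160)&(h[...,2]>70)).astype(np.uint8)
    k,l,st,c=cv2.connectedComponentsWithStats(m)
    for i in range(1,k):
        if st[i,4]>6: print(n,st[i]+[x0,y0,0,0,0],c[i]+[x0,y0])
# batten top edges in the top view: pale mask per column
print("cam",T.c,S.c)
h=cv2.cvtColor(t,cv2.COLOR_BGR2HSV)
for x in (360,365,375,385,392,415,425,435,445,452,455): print(x,[tuple(h[y,x]) for y in range(224,246,1)][::1] if x==375 else '')
E
```

```text
scene [276 112   5  15  54] [277.64814815 118.35185185]
scene [265 114   6  14  41] [267.63414634 120.12195122]
scene [279 145   3   5   7] [280.14285714 147.42857143]
scene [269 148   2   6  10] [269.4 150.9]
scene [302 157   6  16  74] [304.44594595 164.10810811]
scene [290 159   7  16  54] [292.98148148 166.2037037 ]
scene [305 192   3   8  11] [306.27272727 195.27272727]
scene [293 197   3   6  10] [293.8 199.9]
scene [338 240  12  21 152] [343.61842105 250.23684211]
scene [320 248  11  18  87] [325.37931034 256.43678161]
scene [336 279   5   7  13] [338. 282.]
scene [328 286   3   8  14] [329.28571429 289.92857143]
top [165 167  10   5  22] [169.27272727 168.77272727]
top [161 182  11   4  24] [165.45833333 183.29166667]
top [269 200   8   4  16] [272.   201.75]
top [404 217   7   4  13] [407.76923077 217.84615385]
top [400 239  10   3  18] [405.22222222 240.16666667]
cam [ 361.60895183  -31.00626653 1174.71769752] [ 154.54625682 -703.61755746  825.05363587]
360 
365 
375 [(np.uint8(17), np.uint8(56), np.uint8(158)), (np.uint8(18), np.uint8(55), np.uint8(163)), (np.uint8(17), np
[... 218 characters left out ...]
23), np.uint8(68), np.uint8(180)), (np.uint8(25), np.uint8(67), np.uint8(180)), (np.uint8(25), np.uint8(64), np.uint8(180)), (np.uint8(28), np.uint8(60), np.uint8(183)), (np.uint8(22), np.uint8(66), np.uint8(185)), (np.uint8(17), np.uint8(89), np.uint8(66)), (np.uint8(17), np.uint8(83), np.uint8(80)), (np.uint8(17), np.uint8(78), np.uint8(85)), (np.uint8(18), np.uint8(56), np.uint8(174)), (np.uint8(18), np.uint8(57), np.uint8(170)), (np.uint8(17), np.uint8(56), np.uint8(165)), (np.uint8(17), np.uint8(55), np.uint8(163)), (np.uint8(17), np.uint8(57), np.uint8(161)), (np.uint8(17), np.uint8(55), np.uint8(163)), (np.uint8(18), np.uint8(57), np.uint8(165))]
385 
392 
415 
425 
435 
445 
452 
455
```

Run:
```python
from h import *
def c2(x,y): return (350+x/6.5-.42,205+y/6.5-.42)
def c3(x,y): return (155+x/5-.4,155+y/5-.4)
print("batten",T.plane([c2(46,153),c2(46,195),c2(693,200),c2(693,242)],85).round(1))
p=T.plane([c3(230,163),c3(200,190),c3(560,245),c3(570,212),c3(705,235),c3(700,275)],90);print("side",p.round(1))
print("bott/tape",T.plane([(319,155),(327,244)],0).round(1), "packing",T.plane([c3(330,390),c3(413,418)],5).round(1))
```

```text
batten [[ 491.  -115.6   85. ]
 [ 474.  -115.6   85. ]
 [ 476.4 -373.6   85. ]
 [ 459.7 -372.8   85. ]]
side [[593.3 299.4  90. ]
 [578.4 314.2  90. ]
 [551.7 122.3  90. ]
 [569.5 117.8  90. ]
 [558.2  45.9  90. ]
 [536.7  48.   90. ]]
bott/tape [[714.  -12.3   0. ]
 [455.1 -39.1   0. ]] packing [[482.1 259.8   5. ]
 [467.1 212.4   5. ]]
```

Run:
```python
from h import *
def c1(x,y): return (290+x/4.5-.4,230+y/4.5-.4)
def c2(x,y): return (350+x/6.5-.42,205+y/6.5-.42)
def c3(x,y): return (155+x/5-.4,155+y/5-.4)
def c4(x,y): return (235+x/5-.4,105+y/5-.4)
print("pin",tri(c1(205,178),c2(335,180)))
print("L",tri(c4(197,145),c3(118,137)),"R",tri(c4(322,378),c3(615,228)))
def clampmodel(p,yaw,g=0):
    ex=np.array([np.cos(yaw),np.sin(yaw),0]);ey=np.array([-np.sin(yaw),np.cos(yaw),0]);ez=np.array([0,0,1.])
    f=lambda x,y,z:p+x*ex+y*ey+z*ez
    return [f(0,0,0),f(-27,0,52),f(27,0,52),f(-32,0,72),f(32,0,72),f(-9,0,-60),f(9,0,-60),f(0,-12,0),f(0,12,0)]
def draw(name,pts,out,roi,k):
    im=cv2.imread(f"pics/{name}0.png");x0,y0,x1,y1=roi
    im=cv2.resize(im[y0:y1,x0:x1],None,fx=k,fy=k,interpolation=cv2.INTER_CUBIC)
    for u in (S if name=="scene" else T).proj(pts): cv2.circle(im,tuple(int(v) for v in (u+.5-[x0,y0])*k),3,(0,255,0),-1)
    return im
# rack clamp: on batten axis at pin z 130, y from top-view pin
rc=np.array([475.3,-244.4]);yb=-0.056
q=T.plane([c2(335,180)],130)[0];print("pin on z130",q)
ey=np.array([-np.sin(yb),np.cos(yb)]);s=(q[:2]-rc)@ey;print("along",s,"across",(q[:2]-rc)@[np.cos(yb),np.sin(yb)])
p=np.r_[rc+s*ey,130];print(p)
m=clampmodel(p,yb)
a=draw("scene",m,0,(290,230,410,350),4);b=draw("top",m,0,(350,200,470,270),4)
# side
pl=np.array(tri(c4(197,145),c3(118,137))[0]);pr=np.array(tri(c4(322,378),c3(615,228))[0])
L=T.plane([c3(118,137)],135)[0];R=T.plane([c3(615,228)],135)[0];print(L,R,np.linalg.norm(L-R))
c=(L+R)/2;yaw=-np.arctan2((L-R)[0],(L-R)[1]);print("mid",c,yaw)
c[2]=0
ex=np.array([np.cos(yaw),np.sin(yaw),0]);ey=np.array([-np.sin(yaw),np.cos(yaw),0]);ez=np.array([0,0,1.])
f=lambda x,y,z:c+x*ex+y*ey+z*ez
m=[f(x,y,90) for x in(-10,-2,10) for y in(-170,-130,-60,0,60,130,170)]+[f(0,130,142),f(0,-130,142)]
d=draw("scene",m,0,(240,105,340,225),5);e=draw("top",m,0,(155,155,310,255),5)
cv2.imwrite("pics/o1.png",np.hstack([a[:480],cv2.copyMakeBorder(b,0,480-b.shape[0],0,0,0)])[:, :800]);cv2.imwrite("pics/o2.png",d);cv2.imwrite("pics/o3.png",e);cv2.imwrite("pics/o4.png",b)
```

```text
pin (array([ 478.86310695, -223.83125516,  130.99621387]), np.float64(4.221201091394579))
L (array([596.20812145, 342.83793581, 136.80648644]), np.float64(0.4624582413995328)) R (array([553.34275909,  87.8704753 , 137.44926098]), np.float64(1.776169495213098))
pin on z130 [ 477.01008685 -223.15709122  130.        ]
along 21.305323420584273 across 0.518424906651058
[ 476.49247462 -223.1280746   130.        ]
[596.39457839 343.55896083 135.        ] [552.95010503  88.45395749 135.        ] 258.77786805711077
mid [574.67234171 216.00645916 135.        ] -0.16868206399873548
```

View pics/o1.png

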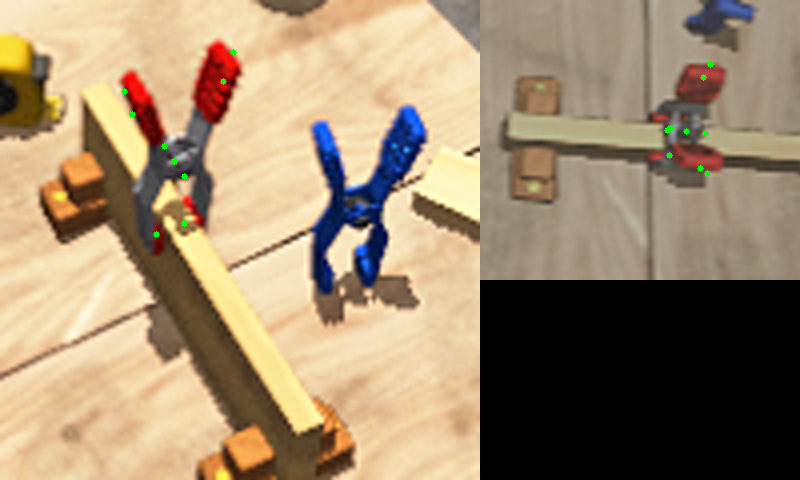

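View pics/o2.png

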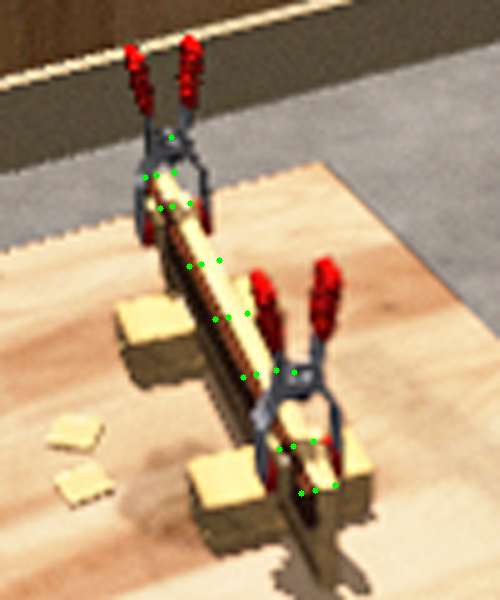

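View pics/o3.png

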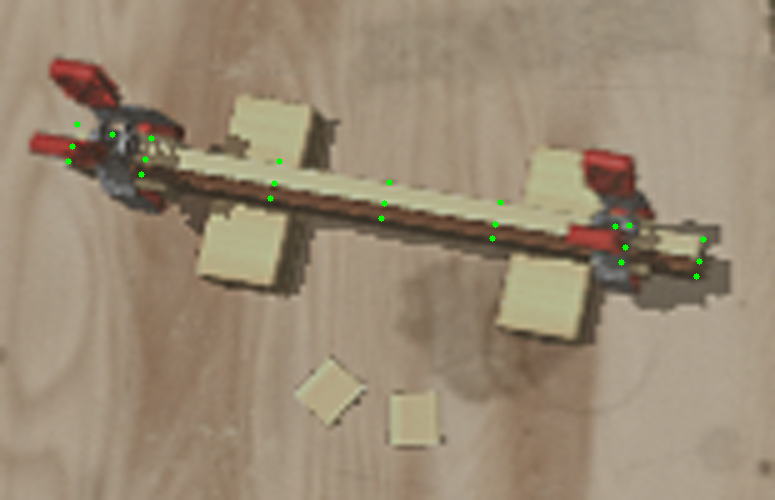

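View pics/o4.png

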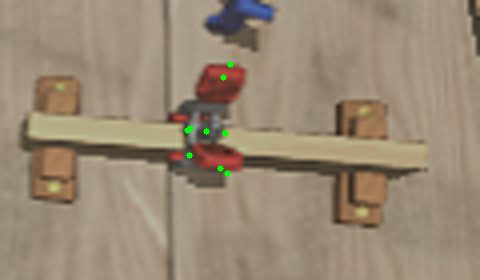

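Measured positions, in mm and rad:

| Item | Position |
|---|---|
| Rack clamp pin | about (476.5, -220, 130), yaw -0.056 |
| Spot | about (575, 216, 90), yaw -0.165 |

The overlays agree to 1–3 mm, except that the rack clamp's grips suggest y about +3 mm, which I've included. First I'll rise and turn the tool.

Call:
carry_out(rows=[[[0,0,-0.007],[0,0,0.108],0],[[0,0,-0.007],[0,0,0.108],0],[[0,0,-0.007],[0,0,0.108],0],[[0,0,-0.007],[0,0,0.108],0],[[0,0,-0.007],[0,0,0.108],0],[[0,0,-0.007],[0,0,0.108],0],[[0,0,-0.007],[0,0,0.108],0],[[0,0,-0.007],[0,0,0.108],0],[[0,0,-0.007],[0,0,0.108],0],[[0,0,-0.007],[0,0,0.108],0],[[0,0,-0.007],[0,0,0.108],0],[[0,0,-0.007],[0,0,0.108],0]])

```text
t: 1.1
ee_pos: [201.1, 591.4, 306.5]
orientation: [2.285, 2.155, -0.001]
ft_force: [-0.2, 0.4, 0.2]
width: 88.2
```

```bash
cat > go.py <<'E'
import sys
from h import *
from scipy.spatial.transform import Rotation as Ro
def go(p,yaw):
    o=readout.get_obs();R=Ro.from_rotvec(o['orientation']).as_matrix()
    G=np.c_[[-np.sin(yaw),np.cos(yaw),0],[np.cos(yaw),np.sin(yaw),0],[0,0,-1]]
    print("t",round(o['t'],2),"pos",o['ee_pos'].round(1),"F",o['ft_force'].round(1),"w",round(o['width'],1),"q",o['qpos'].round(2))
    print("d tool mm",(R.T@(np.array(p)-o['ee_pos'])).round(1),"turn",Ro.from_matrix(R.T@G).as_rotvec().round(3))
if __name__=="__main__": a=[float(v) for v in sys.argv[1:]]; go(a[:3],a[3])
E
python3 go.py 480 200 300 -0.056;python3 go.py 476.7 -220 300 -0.056
```

```text
t 1.1 pos [201.1 591.4 306.5] F [-0.2  0.4  0.2] w 88.2 q [ 1.22  0.34  1.55 -0.    1.25  1.28]
d tool mm [-374.4  301.3    6.8] turn [-0.     0.001 -0.002]
t 1.1 pos [201.1 591.4 306.5] F [-0.2  0.4  0.2] w 88.2 q [ 1.22  0.34  1.55 -0.    1.25  1.28]
d tool mm [-793.9  322.5    7.2] turn [-0.     0.001 -0.002]
```

Call:
carry_out(rows=[[[-0.02,0.016,0],[0,0,0],0],[[-0.03,0.025,0],[0,0,0],0],[[-0.03,0.025,0],[0,0,0],0],[[-0.03,0.025,0],[0,0,0],0],[[-0.03,0.025,0],[0,0,0],0],[[-0.03,0.025,0],[0,0,0],0],[[-0.03,0.025,0],[0,0,0],0],[[-0.03,0.025,0],[0,0,0],0],[[-0.03,0.025,0],[0,0,0],0],[[-0.03,0.025,0],[0,0,0],0],[[-0.03,0.025,0],[0,0,0],0],[[-0.03,0.025,0],[0,0,0],0]])

```text
t: 2.1
ee_pos: [473.8, 225.0, 306.5]
orientation: [-2.279, -2.162, 0.001]
ft_force: [-0.5, 0.7, -0.2]
width: 88.0
```

Call:
carry_out(rows=[[[-0.035,0.003,0],[0,0,0],0],[[-0.035,0.003,0],[0,0,0],0],[[-0.035,0.003,0],[0,0,0],0],[[-0.035,0.003,0],[0,0,0],0],[[-0.035,0.003,0],[0,0,0],0],[[-0.035,0.003,0],[0,0,0],0],[[-0.035,0.003,0],[0,0,0],0],[[-0.035,0.003,0],[0,0,0],0],[[-0.035,0.003,0],[0,0,0],0],[[-0.035,0.003,0],[0,0,0],0],[[-0.025,0.0,0],[0,0,0],0],[[0,0.0,0],[0,0,0],0]])

```text
t: 3.1
ee_pos: [483.0, -153.0, 306.4]
orientation: [2.283, 2.157, -0.002]
ft_force: [0.2, -0.1, 0.7]
width: 88.0
```

```bash
python3 go.py 476.7 -220 240 -0.056
```

```text
t 3.1 pos [ 483.  -153.   306.4] F [ 0.2 -0.1  0.7] w 88.0 q [-0.33  0.15  1.8  -0.    1.19 -0.27]
d tool mm [-67.2  -2.5  66.5] turn [-0.     0.001 -0.001]
```

Call:
carry_out(rows=[[[-0.022,-0.001,0.01],[0,0,0],0],[[-0.022,-0.001,0.02],[0,0,0],0],[[-0.023,-0.0005,0.02],[0,0,0],0],[[0,0,0.017],[0,0,0],0],[[0,0,0],[0,0,0],0],[[0,0,0],[0,0,0],0]])

```text
t: 3.6
ee_pos: [476.7, -215.2, 238.9]
orientation: [-2.278, -2.16, 0.001]
ft_force: [-0.0, -0.0, 0.2]
width: 87.7
```

```bash
python3 go.py 476.7 -220 163 -0.056
python3 - <<'E'
from h import *
s=imaging.get_image("scene")[:,:,::-1];t=imaging.get_image("top")[:,:,::-1]
a=cv2.resize(s[200:320,270:390],None,fx=4,fy=4,interpolation=cv2.INTER_CUBIC)
b=cv2.resize(t[180:280,360:440],None,fx=4,fy=4,interpolation=cv2.INTER_CUBIC)
cv2.imwrite("pics/d1.png",np.hstack([a,cv2.copyMakeBorder(b,0,80,0,0,0)]))
E
```

```text
t 3.6 pos [ 476.7 -215.2  238.9] F [-0.  -0.   0.2] w 87.7 q [-0.45  0.25  1.84  0.    1.05 -0.39]
d tool mm [-4.9  0.5 75.9] turn [-0.002 -0.001  0.003]
```

View pics/d1.png

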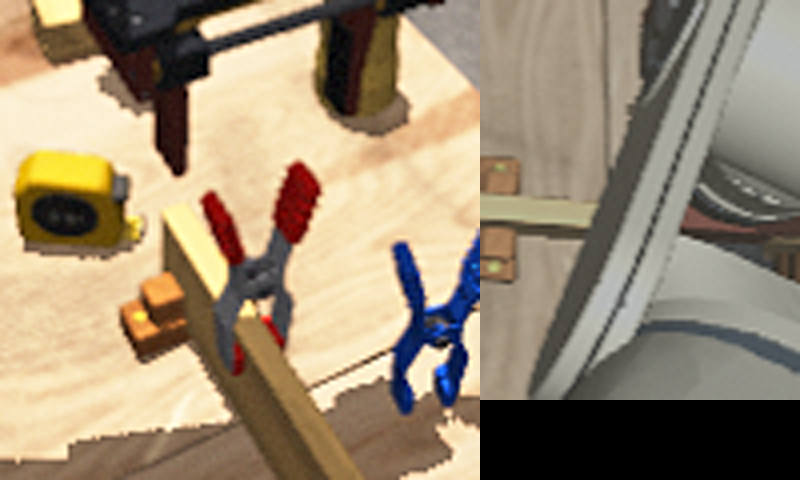

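```bash
python3 - <<'E'
from h import *
for P in ([476.7,-215.2,239],[476.7,-215.2,202],[476.7,-220,202],[476.7,-220,130]): print(P,((S.proj([P])[0]-[270,200]+.5)*4).round(0))
E
python3 go.py 476.7 -219 163 -0.056
```

```text
[476.7, -215.2, 239] [255. 132.]
[476.7, -215.2, 202] [252. 182.]
[476.7, -220, 202] [257. 188.]
[476.7, -220, 130] [252. 277.]
t 3.7 pos [ 477.9 -215.4  240.6] F [ 0.5 -0.2  0.5] w 88.0 q [-0.45  0.25  1.84  0.    1.05 -0.39]
d tool mm [-3.6 -1.1 77.6] turn [0.001 0.    0.004]
```

The jaws straddle the grips: tips at crop (175,172) and (345,115), grip tops at (210,195) and (303,165), lying parallel. Now I'll descend.

Call:
carry_out(rows=[[[-0.002,-0.0005,0.01],[0,0,0],0],[[0,0,0.01],[0,0,0],0],[[0,0,0.01],[0,0,0],0],[[0,0,0.01],[0,0,0],0],[[0,0,0.01],[0,0,0],0],[[0,0,0.01],[0,0,0],0],[[0,0,0.01],[0,0,0],0],[[0,0,0.007],[0,0,0],0],[[0,0,0],[0,0,0],0],[[0,0,0],[0,0,0],0]])

```text
t: 4.53
ee_pos: [476.5, -218.0, 162.2]
orientation: [-2.279, -2.161, 0.001]
ft_force: [-0.3, 0.5, 0.6]
width: 87.7
```

```bash
python3 go.py 476.7 -218 163 -0.056
python3 - <<'E'
from h import *
s=imaging.get_image("scene")[:,:,::-1]
a=cv2.resize(s[200:320,270:390],None,fx=5,fy=5,interpolation=cv2.INTER_CUBIC)
cv2.imwrite("pics/d2.png",a)
E
```

```text
t 4.53 pos [ 476.5 -218.   162.2] F [-0.3  0.5  0.6] w 87.7 q [-0.45  0.36  1.9  -0.    0.88 -0.4 ]
d tool mm [-0.   0.2 -0.8] turn [-0.001 -0.     0.003]
```

View pics/d2.png

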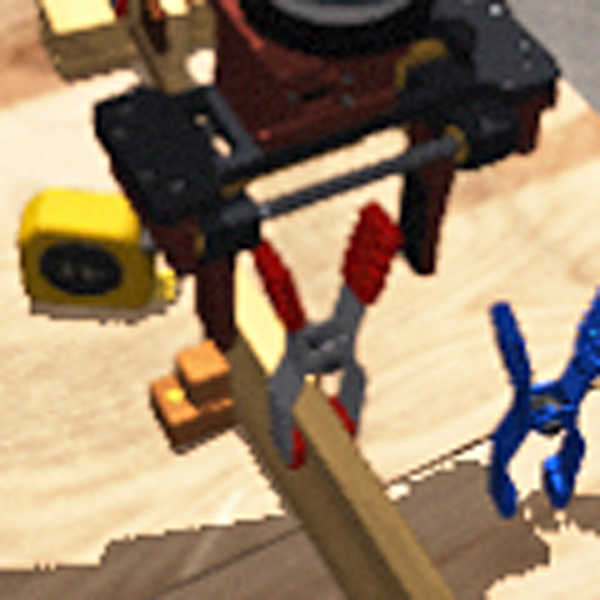

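Run:
```python
from h import *
f=lambda P:((S.proj([P])[0]-[270,200]+.5)*5).round(0)
yb=-.056
ex=np.array([np.cos(yb),np.sin(yb),0]);ey=np.array([-np.sin(yb),np.cos(yb),0])
c=np.array([476.5,-218,162.2])
im=cv2.imread("pics/d2.png")
for x in(-57,-44,44,57):
  for y in(-10,10):
    for z in (0,38):cv2.circle(im,tuple(int(v) for v in f(c+x*ex+y*ey+[0,0,z])),3,(0,255,0),-1)
p=np.array([476.5,-218,130])
for x,z in((-27,52),(27,52),(-32,72),(32,72),(-9,-51),(9,-51),(0,0)):
  for y in(-12,12):
    cv2.circle(im,tuple(int(v) for v in f(p+x*ex+y*ey+[0,0,z])),3,(255,255,0),-1)
cv2.imwrite("pics/d3.png",im)
```

```text
(no output)
```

View pics/d3.png

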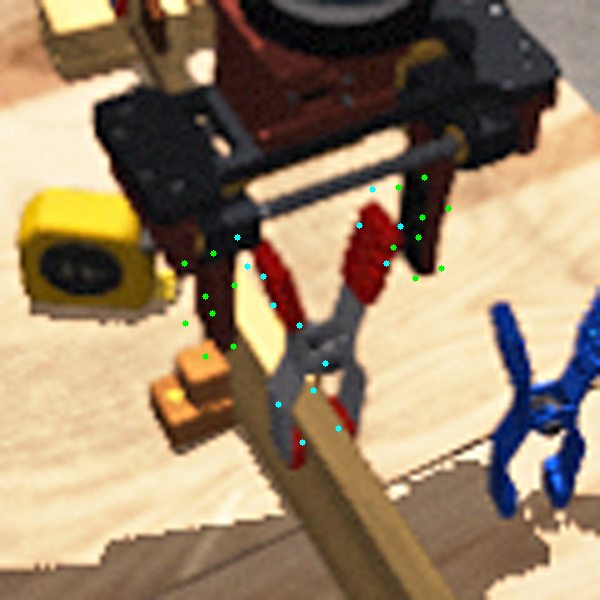

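The fingers straddle the grips with margin on both sides, and the jaw pads and finger tips fit the projection. Now I'll close gradually and watch the side force.

Call:
carry_out(rows=[[[0,0,0],[0,0,0],0.15],[[0,0,0],[0,0,0],0.25],[[0,0,0],[0,0,0],0.3],[[0,0,0],[0,0,0],0.32],[[0,0,0],[0,0,0],0.34],[[0,0,0],[0,0,0],0.36]])

```text
t: 5.08
ee_pos: [476.6, -218.0, 162.7]
orientation: [-2.279, -2.162, 0.0]
ft_force: [0.1, 0.4, -1.1]
width: 56.8
```

Call:
carry_out(rows=[[[0,0,0],[0,0,0],0.4],[[0,0,0],[0,0,0],0.42],[[0,0,0],[0,0,0],0.45],[[0,0,0],[0,0,0],0.47],[[0,0,0],[0,0,0],0.5],[[0,0,0],[0,0,0],0.5]])

```text
t: 5.58
ee_pos: [476.7, -218.0, 162.6]
orientation: [-2.279, -2.162, 0.0]
ft_force: [-0.5, 0.3, -2.0]
width: 44.4
```

Call:
carry_out(rows=[[[0,0,0],[0,0,0],0.55],[[0,0,0],[0,0,0],0.6],[[0,0,0],[0,0,0],0.65],[[0,0,0],[0,0,0],0.7],[[0,0,0],[0,0,0],0.8],[[0,0,0],[0,0,0],0.9],[[0,0,0],[0,0,0],1],[[0,0,0],[0,0,0],1],[[0,0,0],[0,0,0],1]])

```text
t: 6.33
ee_pos: [476.7, -218.0, 162.7]
orientation: [2.279, 2.162, 0.0]
ft_force: [-0.5, -0.5, -1.4]
width: 25.1
```

```bash
python3 go.py 476.7 -218 163 -0.056
python3 - <<'E'
from h import *
s=imaging.get_image("scene")[:,:,::-1]
a=cv2.resize(s[200:320,270:390],None,fx=5,fy=5,interpolation=cv2.INTER_CUBIC)
cv2.imwrite("pics/d4.png",a)
E
```

```text
t 6.33 pos [ 476.7 -218.   162.7] F [-0.5 -0.5 -1.4] w 25.1 q [-0.45  0.36  1.9  -0.    0.88 -0.4 ]
d tool mm [ 0.  -0.  -0.3] turn [0.    0.    0.003]
```

View pics/d4.png

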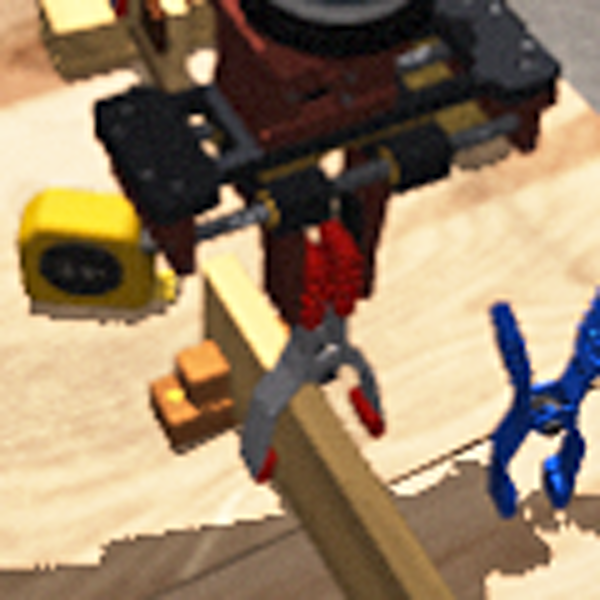

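The clamp is squeezed to the stop (width 25 mm) and its jaws gape clear of the batten on both sides. Now I'll lift it.

Call:
carry_out(rows=[[[0,0,-0.004],[0,0,0],1],[[0,0,-0.01],[0,0,0],1],[[0,0,-0.015],[0,0,0],1],[[0,0,-0.015],[0,0,0],1],[[0,0,-0.015],[0,0,0],1],[[0,0,-0.015],[0,0,0],1],[[0,0,-0.015],[0,0,0],1],[[0,0,-0.015],[0,0,0],1],[[0,0,-0.015],[0,0,0],1],[[0,0,-0.015],[0,0,0],1],[[0,0,-0.015],[0,0,0],1],[[0,0,-0.01],[0,0,0],1]])

```text
t: 7.38
ee_pos: [477.1, -218.2, 324.2]
orientation: [2.278, 2.16, 0.001]
ft_force: [0.6, -0.4, -0.6]
width: 25.2
```

Call:
carry_out(rows=[[[0,0,-0.005],[0,0,0],1],[[0,0,0],[0,0,0],1],[[0,0,0],[0,0,0],1]])

```text
t: 7.63
ee_pos: [476.5, -217.9, 326.5]
orientation: [-2.279, -2.162, 0.0]
ft_force: [-1.2, -0.2, -2.2]
width: 24.6
```

```bash
python3 go.py 575 216 330 -0.165
python3 - <<'E'
from h import *
s=imaging.get_image("scene")[:,:,::-1]
a=cv2.resize(s[130:280,270:390],None,fx=4,fy=4,interpolation=cv2.INTER_CUBIC)
cv2.imwrite("pics/d5.png",a)
f=lambda P:((S.proj([P])[0]-[270,130]+.5)*4).round(0)
o=readout.get_obs();c=o['ee_pos']
for z in(0,-33,-38):print(z,f(c+[0,0,z]))
E
```

```text
t 7.63 pos [ 476.5 -217.9  326.5] F [-1.2 -0.2 -2.2] w 24.6 q [-0.45  0.16  1.74  0.    1.24 -0.4 ]
d tool mm [438.5  75.4  -3.4] turn [-0.    -0.     0.112]
0 [265. 285.]
-33 [262. 336.]
-38 [261. 344.]
```

View pics/d5.png

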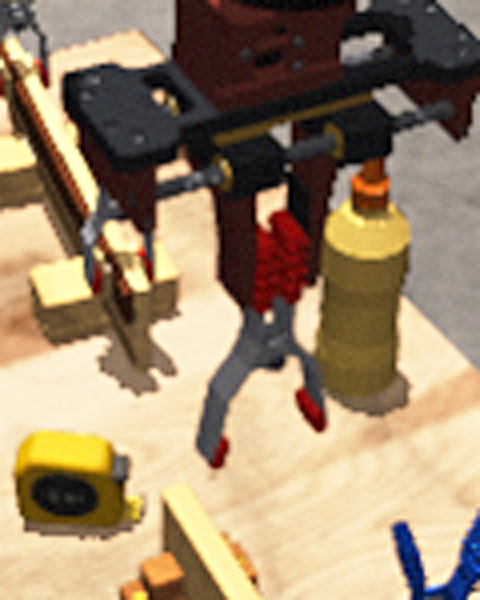

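Lifted and held; the clamp hangs upright and gaping. Now I'll carry it across.

Call:
carry_out(rows=[[[0.008,0.001,0],[0,0,0.007],1],[[0.016,0.003,0],[0,0,0.007],1],[[0.025,0.004,0],[0,0,0.007],1],[[0.025,0.004,0],[0,0,0.007],1],[[0.025,0.004,0],[0,0,0.007],1],[[0.025,0.004,0],[0,0,0.007],1],[[0.025,0.004,0],[0,0,0.007],1],[[0.025,0.004,0],[0,0,0.007],1],[[0.025,0.004,0],[0,0,0.007],1],[[0.025,0.004,0],[0,0,0.007],1],[[0.025,0.004,0],[0,0,0.007],1],[[0.025,0.004,0],[0,0,0.007],1]])

```text
t: 8.68
ee_pos: [546.0, 52.3, 325.8]
orientation: [-2.368, -2.063, 0.002]
ft_force: [0.2, -0.0, -0.9]
width: 25.6
```

Call:
carry_out(rows=[[[0.025,0.004,0],[0,0,0.007],1],[[0.025,0.004,0],[0,0,0.007],1],[[0.025,0.004,0],[0,0,0.007],1],[[0.025,0.004,0],[0,0,0.007],1],[[0.02,0.004,0],[0,0,0],1],[[0.015,0.004,0],[0,0,0],1],[[0.01,0.004,0],[0,0,0],1],[[0,0.004,0],[0,0,0],1],[[0,0,0],[0,0,0],1],[[0,0,0],[0,0,0],1]])

```text
t: 9.52
ee_pos: [600.1, 187.9, 326.4]
orientation: [-2.398, -2.03, 0.001]
ft_force: [-1.4, 0.3, -0.8]
width: 25.6
```

```bash
python3 go.py 575 216 260 -0.165
```

```text
t 9.52 pos [600.1 187.9 326.4] F [-1.4  0.3 -0.8] w 25.6 q [ 0.28  0.33  1.52 -0.    1.29  0.45]
d tool mm [ 23.6 -29.3  66.4] turn [-0.001  0.001 -0.001]
```

Call:
carry_out(rows=[[[0.006,-0.007,0.005],[0,0,0],1],[[0.008,-0.01,0.012],[0,0,0],1],[[0.006,-0.007,0.015],[0,0,0],1],[[0.0036,-0.0053,0.015],[0,0,0],1],[[0,0,0.01],[0,0,0],1],[[0,0,0.004],[0,0,0],1],[[0,0,0],[0,0,0],1],[[0,0,0],[0,0,0],1]])

```text
t: 10.18
ee_pos: [575.5, 216.6, 266.1]
orientation: [2.397, 2.03, 0.001]
ft_force: [0.2, -0.7, -0.4]
width: 25.2
```

```bash
python3 go.py 575 216 169 -0.165
python3 - <<'E'
from h import *
s=imaging.get_image("scene")[:,:,::-1];t=imaging.get_image("top")[:,:,::-1]
cv2.imwrite("pics/e1.png",cv2.resize(s[70:220,230:350],None,fx=4,fy=4,interpolation=cv2.INTER_CUBIC))
cv2.imwrite("pics/e2.png",cv2.resize(t[130:260,140:320],None,fx=4,fy=4,interpolation=cv2.INTER_CUBIC))
E
```

```text
t 10.18 pos [575.5 216.6 266.1] F [ 0.2 -0.7 -0.4] w 25.2 q [ 0.34  0.36  1.61 -0.    1.16  0.51]
d tool mm [-0.7 -0.5 97.1] turn [ 0.001 -0.    -0.001]
```

View pics/e1.png

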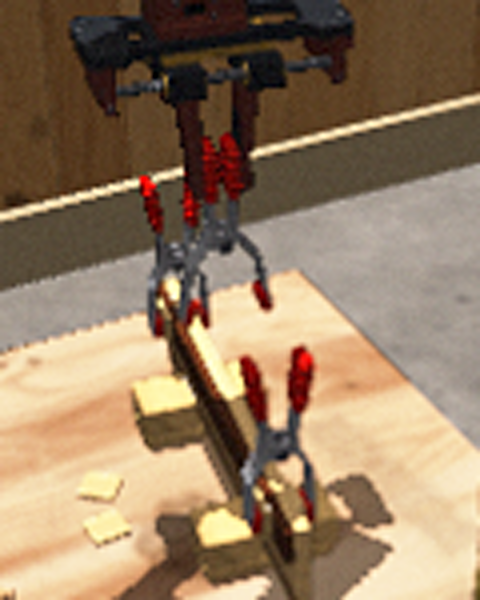

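View pics/e2.png

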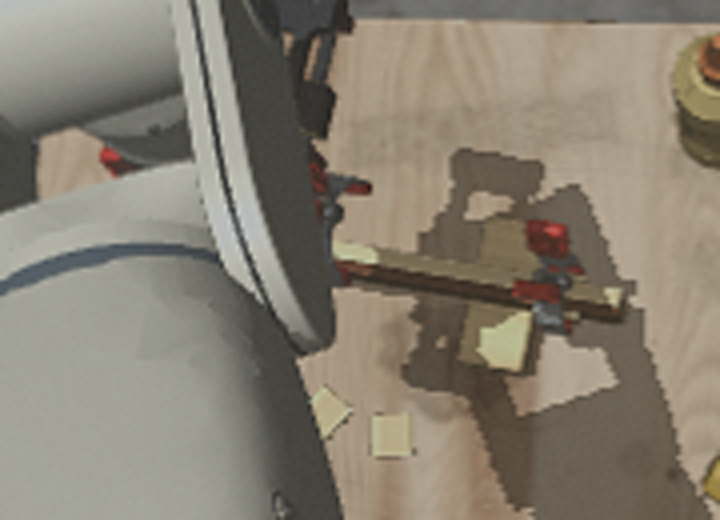

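Run:
```python
from h import *
f=lambda P:((S.proj([P])[0]-[230,70]+.5)*4)
c=np.array([575.5,216.6,266.1]);yw=-.165
ex=np.array([np.cos(yw),np.sin(yw),0]);ey=np.array([-np.sin(yw),np.cos(yw),0])
im=cv2.imread("pics/e1.png")
def dot(P,col):cv2.circle(im,tuple(int(v) for v in f(P)),2,col,-1);return f(P).round(0)
for x in(-24,24,-32,32):
  for z in(-9,9):
    for y in(-11,11): dot(c+[0,0,-94]+x*ex+y*ey+[0,0,z],(0,255,0))
print("pin",dot(c+[0,0,-38],(255,255,0)),dot(c+[0,0,-38]-12*ey,(255,255,0)))
sp=np.array([575,216,90.])
for x in(-10,10):
  for y in(-60,0,60): dot(sp+x*ex+y*ey,(255,0,255))
cv2.imwrite("pics/e3.png",im[100:520])
```

```text
pin [219. 235.] [224. 243.]
```

View pics/e3.png

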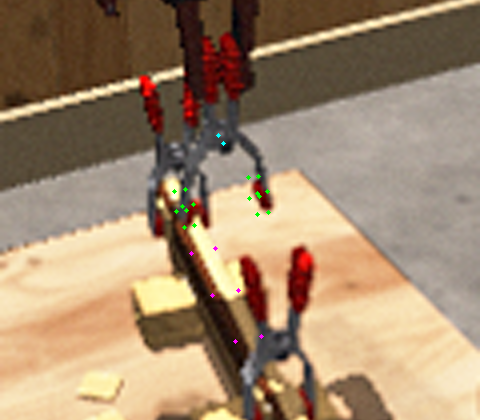

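Call:
carry_out(rows=[[[0,0,0.006],[0,0,0],1],[[0,0,0.01],[0,0,0],1],[[0,0,0.012],[0,0,0],1],[[0,0,0.012],[0,0,0],1],[[0,0,0.01],[0,0,0],1],[[0,0,0.005],[0,0,0],1],[[0,0,0],[0,0,0],1],[[0,0,0],[0,0,0],1]])

```text
t: 10.95
ee_pos: [575.0, 216.9, 210.1]
orientation: [-2.397, -2.031, 0.001]
ft_force: [-0.2, 0.6, -1.0]
width: 25.5
```

```bash
python3 go.py 575 216 169 -0.165
python3 - <<'E'
from h import *
s=imaging.get_image("scene")[:,:,::-1]
cv2.imwrite("pics/f0.png",s)
k=9
im=cv2.resize(s[110:170,250:330],None,fx=k,fy=k,interpolation=cv2.INTER_CUBIC)
f=lambda P:((S.proj([P])[0]-[250,110]+.5)*k)
c=readout.get_obs()['ee_pos'];yw=-.165
ex=np.array([np.cos(yw),np.sin(yw),0]);ey=np.array([-np.sin(yw),np.cos(yw),0])
def dot(P,col):cv2.circle(im,tuple(int(v) for v in f(P)),2,col,-1);return f(P).round(0)
for x in(-24,24):
    for y in(-11,11): dot(c+[0,0,-94]+x*ex+y*ey,(0,255,0))
dot(c+[0,0,-38],(255,255,0)),dot(c+[0,0,-38]-12*ey,(255,255,0))
sp=np.array([575,216,90.])
for x in(-10,10):
  for y in(-60,-30,0,30,60): dot(sp+x*ex+y*ey,(255,0,255))
cv2.imwrite("pics/f1.png",im)
print(f(sp-10*ex)-f(sp+10*ex))
E
```

```text
t 10.95 pos [575.  216.9 210.1] F [-0.2  0.6 -1. ] w 25.5 q [ 0.34  0.42  1.66 -0.    1.06  0.51]
d tool mm [-0.9  0.2 41.1] turn [-0.001  0.     0.   ]
[-56.66710721  11.28794742]
```

View pics/f1.png

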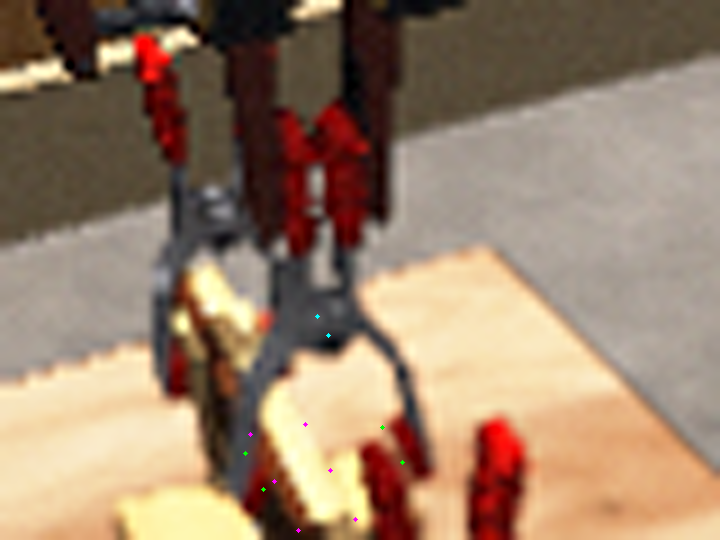

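The jaws straddle the edge and prediction and view agree within about 2 mm. I'll lower it slowly in two steps, watching the force.

Call:
carry_out(rows=[[[-0.0005,-0.001,0.004],[0,0,0],1],[[0,0,0.005],[0,0,0],1],[[0,0,0.005],[0,0,0],1],[[0,0,0.005],[0,0,0],1],[[0,0,0.003],[0,0,0],1],[[0,0,0],[0,0,0],1],[[0,0,0],[0,0,0],1]])

```text
t: 11.58
ee_pos: [573.9, 216.6, 188.4]
orientation: [-2.397, -2.031, 0.001]
ft_force: [-0.0, 0.2, -1.3]
width: 25.3
```

Call:
carry_out(rows=[[[0,0,0.003],[0,0,0],1],[[0,0,0.004],[0,0,0],1],[[0,0,0.004],[0,0,0],1],[[0,0,0.004],[0,0,0],1],[[0,0,0.003],[0,0,0],1],[[0,0,0.001],[0,0,0],1],[[0,0,0],[0,0,0],1],[[0,0,0],[0,0,0],1]])

```text
t: 12.25
ee_pos: [574.1, 216.6, 169.6]
orientation: [-2.397, -2.031, 0.0]
ft_force: [-1.0, -0.1, -1.2]
width: 25.5
```

```bash
python3 go.py 575 216 169 -0.165
python3 - <<'E'
from h import *
s=imaging.get_image("scene")[:,:,::-1]
t=imaging.get_image("top")[:,:,::-1]
cv2.imwrite("pics/g2.png",cv2.resize(t[140:250,150:320],None,fx=4,fy=4,interpolation=cv2.INTER_CUBIC))
k=9
im=cv2.resize(s[120:185,250:330],None,fx=k,fy=k,interpolation=cv2.INTER_CUBIC)
cv2.imwrite("pics/g0.png",im)
f=lambda P:((S.proj([P])[0]-[250,120]+.5)*k)
c=readout.get_obs()['ee_pos'];yw=-.165
ex=np.array([np.cos(yw),np.sin(yw),0]);ey=np.array([-np.sin(yw),np.cos(yw),0])
def dot(P,col):cv2.circle(im,tuple(int(v) for v in f(P)),2,col,-1);return f(P).round(0)
for x in(-24,24):
    for y in(-11,11): dot(c+[0,0,-94]+x*ex+y*ey,(0,255,0))
dot(c+[0,0,-38],(255,255,0)),dot(c+[0,0,-38]-12*ey,(255,255,0))
sp=np.array([575,216,90.])
for x in(-10,10):
  for y in(-60,-30,0,30,60): dot(sp+x*ex+y*ey,(255,0,255))
cv2.imwrite("pics/g1.png",im)
E
```

```text
t 12.25 pos [574.1 216.6 169.6] F [-1.  -0.1 -1.2] w 25.5 q [ 0.34  0.47  1.69 -0.    0.98  0.51]
d tool mm [-0.4  1.   0.6] turn [-0.  0. -0.]
```

View pics/g0.png

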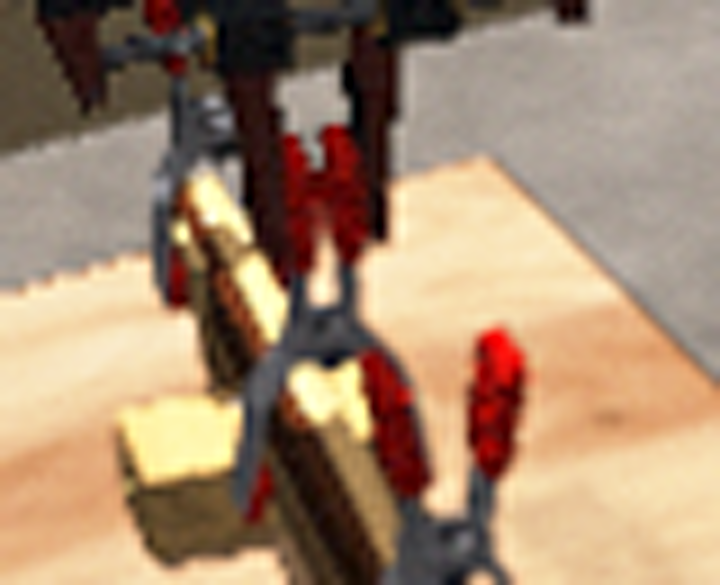

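View pics/g1.png

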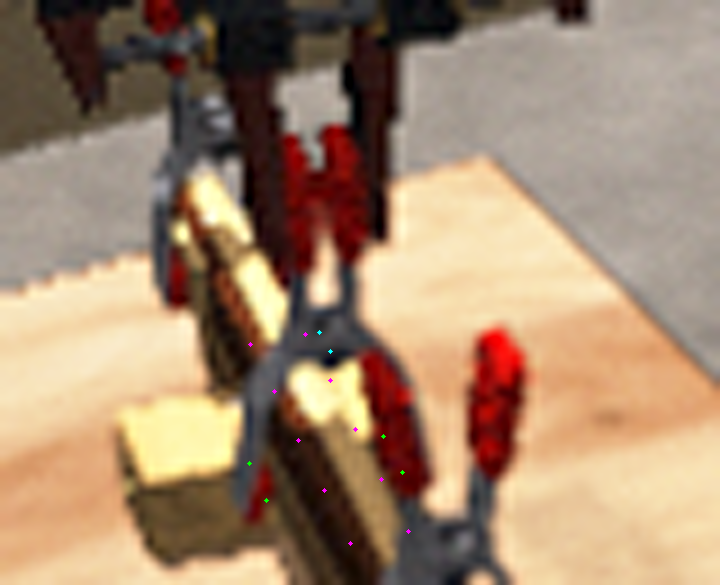

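View pics/g2.png

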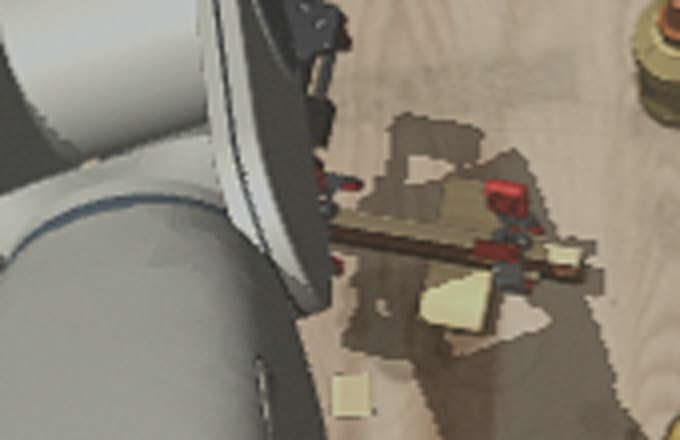

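Run:
```python
from h import *
k=8
im=cv2.imread("pics/g2.png")
im=cv2.resize(im[140:300,290:390],None,fx=3.5,fy=3.5,interpolation=cv2.INTER_CUBIC)
f=lambda P:((T.proj([P])[0]-[150,140]+.5)*4-[290,140])*3.5
c=np.array([574.1,216.6,169.6]);yw=-.165
ex=np.array([np.cos(yw),np.sin(yw),0]);ey=np.array([-np.sin(yw),np.cos(yw),0])
def dot(P,col):cv2.circle(im,tuple(int(v) for v in f(P)),3,col,-1);return f(P).round(0)
for x in(-32,-24,24,32):
  for z in (-9,9): print(x,z,dot(c+[0,0,-94+z]+x*ex-11*ey,(0,255,0)))
for x in(-13,13): print("grip",dot(c+[0,0,39]+x*ex-12*ey,(255,255,0)))
sp=np.array([575,216,90.])
for x in(-10,10): print("edge",dot(sp+x*ex-20*ey,(255,0,255)))
cv2.imwrite("pics/g3.png",im)
```

```text
-32 -9 [177. 478.]
-32 9 [157. 463.]
-24 -9 [186. 438.]
-24 9 [166. 422.]
24 -9 [240. 198.]
24 9 [222. 178.]
32 -9 [249. 158.]
32 9 [231. 138.]
grip [ 31. 233.]
grip [66. 85.]
edge [226. 348.]
edge [250. 246.]
```

View pics/g3.png

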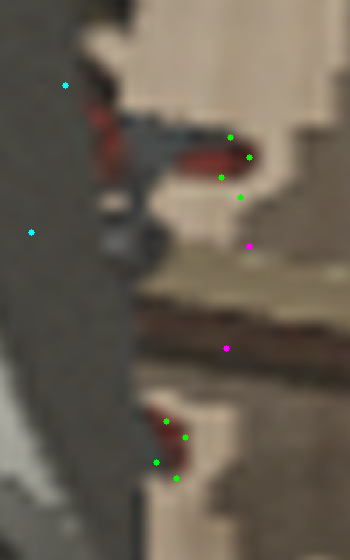

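The two views put the clamp about 2 mm towards +x of centred, so I'll nudge it back 1.5 mm and let it settle.

Call:
carry_out(rows=[[[0,-0.001,0],[0,0,0],1],[[0,-0.0005,0],[0,0,0],1],[[0,0,0],[0,0,0],1],[[0,0,0],[0,0,0],1],[[0,0,0],[0,0,0],1],[[0,0,0],[0,0,0],1],[[0,0,0],[0,0,0],1],[[0,0,0],[0,0,0],1]])

```text
t: 13.02
ee_pos: [572.6, 216.8, 169.7]
orientation: [2.397, 2.031, -0.0]
ft_force: [-0.2, 0.3, -1.5]
width: 25.5
```

```bash
python3 go.py 575 216 169 -0.165
python3 - <<'E'
from h import *
s=imaging.get_image("scene")[:,:,::-1]
cv2.imwrite("pics/k1.png",cv2.resize(s[100:220,230:370],None,fx=5,fy=5,interpolation=cv2.INTER_CUBIC))
E
```

```text
t 13.02 pos [572.6 216.8 169.7] F [-0.2  0.3 -1.5] w 25.5 q [ 0.34  0.47  1.7  -0.    0.98  0.51]
d tool mm [-0.4  2.5  0.7] turn [0. 0. 0.]
```

View pics/k1.png

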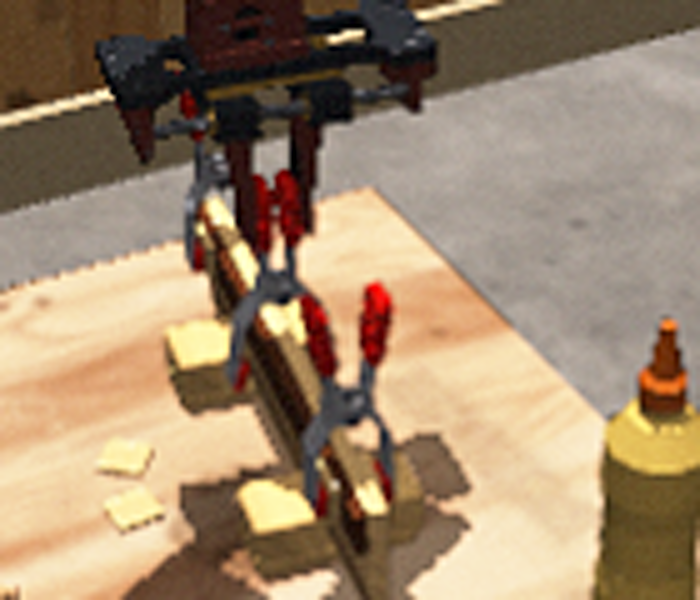

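The clamp stands gaping astride the edge between the two fixed clamps (pin at about (280,285) in the crop). The wrist force is only the clamp's weight, and the packing pieces and bottle look undisturbed. Handing in.

```bash
python3 -c "
from workcell import close_job
print(close_job())"
```

```text
the job is handed in; nothing more can be done
None
```

I squeezed the red-gripped clamp open on the rack, lifted it clear of the batten and carried it over the glue-up. I handed in at about 13 s with the clamp held gaping over the top edge, midway between the two clamps. No verdict was reported.

**Last state:** the TCP was at (572.6, 216.8, 169.7) mm and the grips measured 25.5 mm across, which is the stop. The wrist force was about 1.5 N, roughly the clamp's own weight, so there was no sign of contact with the glue-up.

**Position:** the views put the jaws about 15 mm below the top edge and about 22–25 mm either side of its centre line. The pin is within a few hundredths of a radian of the edge direction.

**Disagreements:** the camera views and my projected positions differed by about 2–3 mm across the edge. I corrected for this with a final 1.5 mm shift towards -x. That shift is why the TCP stands 2.5 mm off my first estimate of the spot. The arm hid part of the far jaw pads from the top camera, so I checked only their near ends there.

**Surroundings:** in the last picture the glue-up, glue bottle and packing pieces looked undisturbed. The tape measure was out of that final crop. It looked undisturbed in the picture taken after the lift, and the carry path passed well above it.

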